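Nip the bottom mould half in the clamp and hold the top half level over it

ROBOT

A 6-joint arm with a two-finger parallel gripper is mounted at the origin on the work surface. World frame = base frame: x ahead of the robot, y to its left, z up, the work surface at z = 0. Lengths are in m, angles in rad, forces in N, time in s.
With the tool pointing down it reaches from about 0.225 to 0.875 m from the base axis. Payload 3.4 kg.
Tool frame: the origin (TCP) lies midway between the tips of the shut fingers; the grasp point (between the pads) lies 19 mm behind it (manip.grasp_offset is the distance from the TCP to the grasp point, in m); x points along the fingers, y is the direction in which the jaws open and shut, and the axes are right-handed (so a half turn about x gives the same grasp; the last joint's range is limited). The gripper opens to 85 mm and grips with 20 to 120 N. Pads are 22 mm wide; open, the fingers measure 114 mm over their backs; the gripper's body (76 mm by 85 mm) begins 54 mm behind the grasp point. The pads swing forward as they close: fully open they stand 13 mm farther back than shut.
Start: joints at [1.158, 0.276, 1.505, -0, 1.361, -0.121], TCP at [0.165, 0.551, 0.231] pointing down, gripper open.
Joint ranges: [-2.89, 2.89], [-0.75, 2.08], [0.22, 2.7], [-1.18, 4.32], [0.11, 2.71], [-2.7, 2.7]. Speed limits (rad/s): [2.57, 2.57, 3.14, 3.14, 3.14, 3.14].

INTERFACE

Orientations are given as a unit quaternion [w, x, y, z].
In Python, from rig import manip gives the robot as it stands.
- The arm moves only by the shell command python3 -m creep 'ROWS' [OPENING] [FORCE]. ROWS is a JSON object of lists of equal length, an entry for each row: "delta_pos": the shift along the tool's x, y, z in cm, a list of three; "dr": the turn, a rotation vector about the tool's x, y, z in rad, a list of three. In form: {"delta_pos": [[dx, dy, dz], ...], "dr": [[rx, ry, rz], ...]}. A call has 1 to 10 rows; each row is the pose to reach, as a shift and turn from the pose commanded when the call began, along the tool's axes at that moment; what a row does not reach only later rows make up. A row lasts 1/10 s, in which the tool goes at most 50 mm and 8.59 degrees, less where a joint would pass 70% of its speed; a pose out of reach is approached as far as the arm can. A call with a gripper value outside its range is refused whole. OPENING is the opening, from -1 (shut) to 1 (fully open), set as the call begins (- or left out, the last holds). The fingers move at their own pace and stop on an object; FORCE is the grip in N (left out, the last holds). Time passes only in rows, so rows that repeat a pose let the fingers close. It gives the time, the measured TCP pose, the force and the opening at its end, in the units of the state.
- manip.get_state(): the state, without advancing time (a new reading comes with each control period).
- manip.get_image(name): name is "scene" or "top" or "wrist"; returns a dict with "pixels" (400x640x3 uint8, blue, green, red), "depth" (400x640 float32, m along the optical axis (not along the pixel's ray), 0 where there is no reading), "intrinsics" (3x3 intrinsics, pixels), "rvec" (rotation vector, rad) and "tvec" (3), from world to camera coordinates, as OpenCV has them. Camera axes: x right, y down, z forward; pixel columns grow to the right and rows downward; lengths in m; the calibration is good to about 2 mm. A picture is of the moment at which its call begins.
- manip.sign_off(): hands the job in, once; it reports no verdict.
The state is a dict: "clock": time; "qpos": joint angles; "qd": joint speeds; "effort": joint torques, N m; "position": TCP position; "ee_rot": TCP orientation; "contact_force": force on the tool from outside, world axes, zero at the start; "moment": the same for the moment, N m; "width": finger opening in m.
Only numpy, scipy, OpenCV 4.12 (cv2) and the standard library are available. Lean on these libraries where they do the work, as an engineer would, in place of code of your own. Each camera call takes 0.05 s, during which the arm holds its last target. There are 200 camera calls.

TASK

We are about to close the spoon mould: slide the clamp's moving jaw up until the bottom plaster half is gently nipped between both cork-faced jaws, and leave it shut. Then pick up the top half from its drying battens by its balance point, keeping it level, and hold it above the bottom half, about 40 mm clear of it, lined up thick end over thick end ready to be lowered. Finish while still holding it there, without letting the halves touch, and leave the other things on the table alone.

Things in the scene. Friction and masses are not known exactly. Their poses are not given: they have to be found in the camera images.
- clamp: Mould clamp fixed flat on the table: two steel bars (tops 22 mm up, at x = -60 and +60 mm, along y from -160 to +85 mm), blue heads 150 mm long along x. Origin on the table between the bars, z up. The bottom half lies across the bars, its length along x, thick end to -x. Towards +y: fixed head (cork face at y = +30 mm) and a screw handle to +132 mm (leave alone). Towards -y: the moving jaw.
- jaw (a joint): Travel of the moving jaw along the clamp's +y, in m: 0 fully open, grows as it closes, end stop 0.066. About 3 N of friction; stays where it is left; it nips the 56 mm wide mould against the fixed face at about 0.059. The mould starts up to 10 mm off the fixed face and slides to it when the jaw pushes it, with about 3 N more.
- jaw_back (a point): Centre of the moving jaw's flat outer (-y) face, 45 mm above the table: push here towards the clamp's +y. Jaw: blue bar 150 mm along x, 18 mm thick plus a 4 mm cork pad on its inner side, from 23 to 57 mm above the table. Behind it (-y) are only the two bars, 22 mm high.
- jaw_face (a point): Point on the cork face of the moving jaw that meets the thick block of the bottom half, 42 mm above the table; moves with the jaw.
- fixed_face (a point): The matching point on the cork face of the fixed head.
- jaw_pad: The cork pad of the moving jaw, 150 x 4 x 30 mm. Its axes are the clamp's and its origin is the clamp's origin shifted along the clamp's y by the jaw's travel.
- fixed_pad: The cork pad of the fixed head, 150 x 4 x 30 mm. Same origin and axes as the clamp.
- bottom_half: Bottom half of a plaster spoon mould, loose, white, 40 mm high, 0.46 kg, on the clamp's bars (underside 22 mm, parting face 62 mm above the table); spoon-shaped hollow and three dimples on top. Plan: 210 mm along x; block 56 mm wide from x = -105 to -15 mm (thick end), tail 38 mm wide from there to +105 mm. Origin at mid-length, mid-width, at the underside; z up.
- top_half: Top half, loose, white plaster, 0.46 kg give or take a fifth, lying parting face down on two battens (underside 22 mm above the table). Plan as the bottom half: block 56 mm wide, 54 mm high from x = -105 to -15 mm (thick end), tail 38 mm wide, 24 mm high to x = +105 mm. Origin at mid-length, mid-width, at the underside; z up. Balances at x = -30 mm, 75 mm from the thick end's face.
- balance (a point): Good place for the middle of the finger pads on the top half, fingers closing along its y on the 56 mm wide sides: over the balance point, x = -30 mm, 30 mm above the underside (52 mm above the table at the start), 24 mm below the block's top.
- battens: The two wooden battens under the top half, fixed, 22 mm high and wide, 130 mm long along y, centred at x = -75 and +75 mm. Origin on the table between them.
- top_thick_end (a point): Point on the top half's parting face (underside), on its centre line 80 mm from the origin towards the thick end (x = -80 mm).
- top_thin_end (a point): The same towards the thin end (x = +80 mm).
- bottom_thick_end (a point): Point on the bottom half's parting face (its top), on its centre line at x = -80 mm. The top half closes with the points of the same end together.
- bottom_thin_end (a point): The same at x = +80 mm.
- bowl: Bystander: white ceramic bowl, 120 mm across, 50 mm high, beyond the work. Origin under its centre.
- jug: Bystander: yellow plastic jug, 90 mm across, 110 mm high, on the left. Origin under its centre.
- brush: Bystander: brush, 200 mm long, lying on the left. Origin underneath it, near the middle.
- mallet: Bystander: mallet with a wooden handle, 260 mm long, lying on the right. Origin underneath it, near the middle.
- scraper: Bystander: flat steel scraper with a wooden handle, 208 mm long, lying beyond the work. Origin underneath it, near the middle.
Not all that is in view belongs to the job. What is shaped like the top_half but purple or yellow is not meant. Leave any turquoise look-alike of the bottom_half alone.

How it is judged:
On the way, in this order (a step that is already met when the one before it is completed fails the run):
1. the bottom half is nipped: both cork faces press on it (contact force between jaw_pad and bottom_half above 2 N and contact force between fixed_pad and bottom_half above 1 N and y of jaw_face in the frame of bottom_half above -0.0305 m and y of fixed_face in the frame of bottom_half below 0.0305 m), for 0.1 s.
2. the top half is lifted clear of its battens by the fingers at its balance point (within 18 mm along its length), level (height (world z) of top_half above 0.05 m and contact force between top_half and the fingers above 2 N and x of the grasp point in the frame of top_half between -0.048 and -0.012 m and angle between top_half's own z axis and vertical below 0.08 rad), for 0.2 s.
At the end, for the whole second after the job is handed in: The fingers alone hold the top half still, gripped within 18 mm of its balance point, level within 0.08 rad, 25 to 60 mm above the bottom half, both ends within 10 mm in plan; the bottom half lies flat, both cork faces within 2.5 mm of it; no bystander moved 30 mm (contact force between top_half and the fingers above 2 N and x of the grasp point in the frame of top_half between -0.048 and -0.012 m and angle between top_half's own z axis and vertical below 0.08 rad and horizontal distance between top_thick_end and bottom_thick_end below 0.01 m and horizontal distance between top_thin_end and bottom_thin_end below 0.01 m and z of top_thick_end in the frame of bottom_half between 0.065 and 0.1 m and z of top_thin_end in the frame of bottom_half between 0.065 and 0.1 m and y of jaw_face in the frame of bottom_half above -0.0305 m and y of fixed_face in the frame of bottom_half below 0.0305 m and contact force between top_half and bottom_half below 0.05 N and contact force between top_half and clamp below 0.05 N and contact force between top_half and battens below 0.05 N and linear speed of top_half below 0.02 m/s and height (world z) of bottom_half between 0.018 and 0.026 m and angle between bottom_half's own z axis and vertical below 0.05 rad and value of joint jaw above 0.054 m and distance of each of bowl, jug, brush, mallet, scraper from where it was at the start of the episode below 0.03 m); the arm keeps its last pose, push and grip.
It fails at once if the jaw is rammed against the plaster (more than 60 N) (contact force between jaw_pad and bottom_half above 60 N).
It fails at once if the top half is tipped by more than 0.25 rad (angle between top_half's own z axis and vertical above 0.25 rad).
It fails at once if the two halves touch (contact force between top_half and bottom_half above 0.5 N).
It fails at once if a bystander is moved by more than 30 mm (distance of any of bowl, jug, brush, mallet, scraper from where it was at the start of the episode above 0.03 m).
It also fails if it takes over 61 s, if anything falls off the work surface, if the arm or the gripper's body presses on something with over 40 N, if the wrist force passes 120 N, or if a joint passes its speed limit or range.

## Working session

There is one attempt and no reset: what is moved stays moved. The work goes in short steps, Python scripts to look and compute and a shell command to move; the robot and the scene stay as the last step left them, time stands still between calls to the robot, and variables do not carry over. Pictures are saved under pics/ and viewed, about 8 in all and at most 12, crops included, and the job is handed in when it is done.

```bash
mkdir -p pics; cat > h.py <<'E'
import numpy as np,cv2
from rig import manip
from scipy.spatial.transform import Rotation as R
def cam(n,save=None):
    d=manip.get_image(n)
    if save: cv2.imwrite('pics/'+save,d['pixels'])
    return d
def world(d):
    """per pixel world points from depth"""
    K=d['intrinsics'];Rm=cv2.Rodrigues(np.array(d['rvec'],float))[0];t=np.array(d['tvec'],float).ravel()
    z=d['depth'];v,u=np.mgrid[:z.shape[0],:z.shape[1]]
    p=np.stack([(u-K[0,2])/K[0,0]*z,(v-K[1,2])/K[1,1]*z,z],-1)
    return (p-t)@Rm
def ray(d,u,v,h):
    K=d['intrinsics'];Rm=cv2.Rodrigues(np.array(d['rvec'],float))[0];t=np.array(d['tvec'],float).ravel()
    c=-Rm.T@t;r=Rm.T@np.array([(u-K[0,2])/K[0,0],(v-K[1,2])/K[1,1],1]);return c+r*(h-c[2])/r[2]
def rot(): q=manip.get_state()['ee_rot'];return R.from_quat([q[1],q[2],q[3],q[0]])
def totool(dw): return rot().inv().apply(dw)
E
python3 - <<'E'
from h import *
for n in('top','scene'):
    d=cam(n,n+'0.png');np.savez(n+'0.npz',**d)
s=manip.get_state();print(s['clock'],s['position'],rot().as_matrix().round(3),s['width'],manip.grasp_offset)
E
```

```text
0.1 [0.16520462 0.55023565 0.23051499] [[-0.001  0.288  0.958]
 [-0.002  0.958 -0.288]
 [-1.    -0.002 -0.   ]] 0.08577833415550355 0.0187
```

View pics/top0.png

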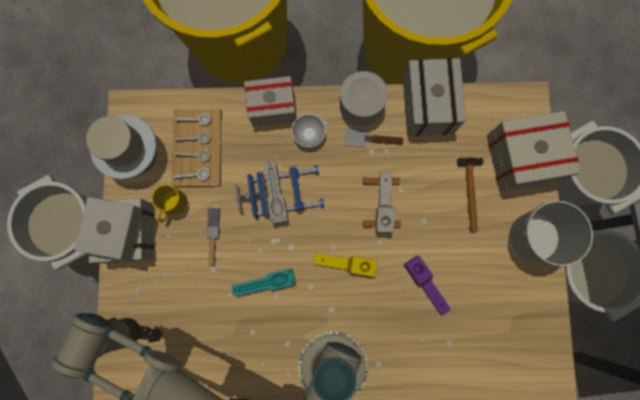

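View pics/scene0.png

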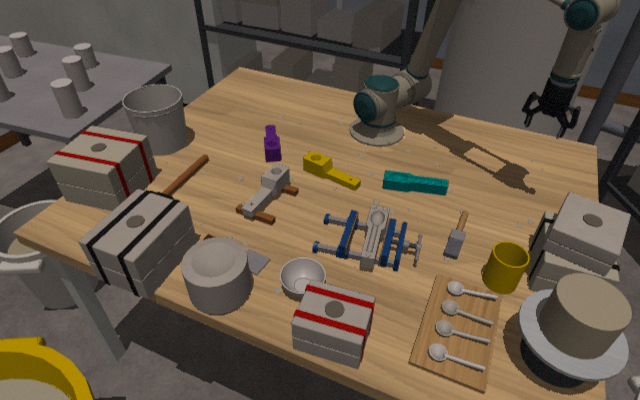

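The top view shows the clamp near (278,193), with the moving jaw at (296,190) on the right and the screw handle on the left at (238,200). The white top half is at (386,203), thick end down. The yellow, purple and turquoise decoys lie nearer the robot. Next I'll measure with masks and depth.

```bash
python3 - <<'E'
from h import *
d=dict(np.load('top0.npz'));P=world(d);hsv=cv2.cvtColor(d['pixels'],cv2.COLOR_BGR2HSV)
def roi(m,x0,y0,x1,y1):
    o=np.zeros(m.shape,bool);o[y0:y1,x0:x1]=m[y0:y1,x0:x1];return o
def rect(name,m,h=None):
    p=P[m];p=p[:,:2]
    (c,s,a)=cv2.minAreaRect(p.astype(np.float32)*1000);print(name,m.sum(),np.round(c,1),np.round(s,1),round(a,1),'z',np.percentile(P[m][:,2],[5,50,95]).round(4))
H,S,V=cv2.split(hsv);Z=P[...,2]
print('table',np.median(Z[230:250,290:310]), 'depth zero',(d['depth']==0).mean())
blue=(H>100)&(H<125)&(S>90)&(Z>.035)
rect('jaw',roi(blue,288,160,305,215));rect('fixed',roi(blue,254,160,270,225))
b=roi(blue,288,160,305,215)
rect('bot',roi((S<90)&(Z>.050)&(Z<.075),262,155,292,230))
white=(S<80)
rect('topblock',roi((Z>.066)&(Z<.09),365,165,405,245))
rect('toptail',roi((Z>.040)&(Z<.055)&white,365,165,405,245))
rect('topall',roi((Z>.036)&white,365,165,405,245))
u,v=400,200
K=d['intrinsics'];print(K.round(1).tolist(), 'mm/px',1000*d['depth'][200,320]/K[0,0])
for n in('pixels',):
    c=cv2.resize(d[n][145:250,225:415],None,fx=4.2,fy=4.2,interpolation=cv2.INTER_CUBIC);cv2.imwrite('pics/crop.png',c)
E
```

```text
table 0.0011898175229563815 depth zero 0.00374609375
jaw 169 [594.9 116.6] [146.1  14.4] 8.3 z [0.0532 0.0584 0.0642]
fixed 186 [577.4 247.2] [146.2  42.3] 7.8 z [0.0474 0.0556 0.0629]
bot 868 [581.2 188.5] [101.1 210. ] 83.0 z [0.052  0.0606 0.0684]
topblock 392 [ 482.5 -180. ] [56.5 88.2] 87.4 z [0.0687 0.0765 0.0829]
toptail 373 [ 544. -183.] [ 47.8 210.1] 84.2 z [0.0411 0.0473 0.0534]
topall 843 [ 453.  -136.3] [131.1 404.2] 59.4 z [0.0415 0.0612 0.0817]
[[483.9, 0.0, 320.0], [0.0, 483.9, 199.2], [0.0, 0.0, 1.0]] mm/px 3.4573749237351112
```

View pics/crop.png

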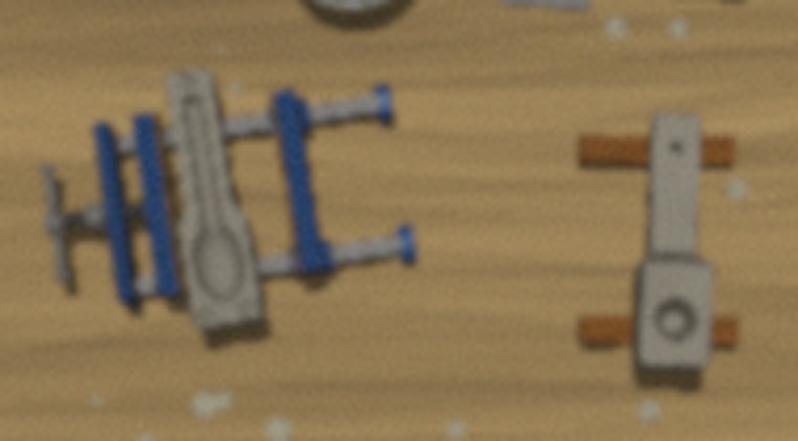

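```bash
python3 -m creep '{"delta_pos": [[0,-2,3],[0,-4.5,7],[0,-7,11],[0,-9.5,15.5],[0,-12.5,20],[0,-15,24],[0,-17.5,28.5],[0,-20,33],[0,-22.5,37],[0,-25,41]], "dr": [[0.1,0,0],[0.2,0,0],[0.3,0,0],[0.4,0,0],[0.5,0,0],[0.6,0,0],[0.7,0,0],[0.85,0,0],[1.0,0,0],[1.14,0,0]]}' -1 40
python3 - <<'E'
from h import *
s=manip.get_state();t=np.array([.603,.055,.231]);print(totool(t-s['position'])*100,rot().as_matrix().round(3),s['qpos'])
E
```

```text
clock: 1.1
position: [0.4871, 0.1916, 0.2311]
ee_rot: [0.532, 0.466, 0.532, -0.466]
contact_force: [-0.1, 1.3, -0.5]
width: 0.0002
[-2.41460588e-03  9.68331883e+00  1.50718010e+01] [[-0.     0.991  0.132]
 [ 0.     0.132 -0.991]
 [-1.    -0.    -0.   ]] [2.41502019e-01 1.98388308e-01 1.61197836e+00 3.45224444e-04
 1.33151827e+00 1.08607154e-01]
```

```bash
python3 -m creep '{"delta_pos": [[0,2.4,3.8],[0,4.8,7.5],[0,7.3,11.3],[0,9.7,15],[0,9.7,15],[0,9.7,15]], "dr": [[0,0,0],[0,0,0],[0,0,0],[0,0,0],[0,0,0],[0,0,0]]}'
python3 - <<'E'
from h import *
d=cam('wrist','w1.png');np.savez('w1.npz',**d)
d=cam('top','t1.png');np.savez('t1.npz',**d)
E
```

```text
clock: 1.7
position: [0.6029, 0.0575, 0.2302]
ee_rot: [0.532, 0.464, 0.534, -0.465]
contact_force: [0.3, 0.9, 0.1]
width: 0.0001
```

View pics/w1.png

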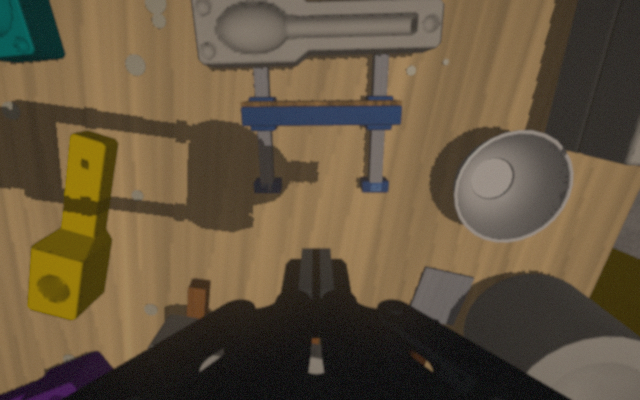

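The wrist view shows the blue jaw bar at about (322,114), the shut fingers at (316,255) and the bottom half at the top edge. I'll measure the jaw from here.

```bash
python3 - <<'E'
from h import *
d=dict(np.load('w1.npz'));P=world(d);H,S,V=cv2.split(cv2.cvtColor(d['pixels'],cv2.COLOR_BGR2HSV));Z=P[...,2]
m=(H>100)&(H<125)&(S>90)&(Z>.050)&(Z<.07);m[:85]=0;m[140:]=0;m[:,:230]=0;m[:,410:]=0
v,u=np.nonzero(m);pts=np.array([ray(d,a,b,.057) for a,b in zip(u,v)])
c,s,a=cv2.minAreaRect(pts[:,:2].astype(np.float32)*1000);print('jaw',c,s,a,np.median(Z[m]))
# bottom half: parting face at .062
m=(S<60)&(Z>.055)&(Z<.068);m[75:]=0;m[:,:190]=0;m[:,450:]=0
v,u=np.nonzero(m);p=np.array([ray(d,a,b,.062) for a,b in zip(u,v)])
th=np.radians(7.6)
for th in np.radians([7.,7.6,8.2]):
  ex=np.array([np.cos(th),np.sin(th)]);ey=np.array([-ex[1],ex[0]]);x=p[:,:2]@ex;y=p[:,:2]@ey
  print('x',np.percentile(x,[.2,99.8]),'ymin block',np.percentile(y[x<x.min()+.07],.5),'ymin tail',np.percentile(y[x>x.max()-.07],.5),'jaw',np.array(c)/1000@ex,np.array(c)/1000@ey)
  for q in(.1,.3,.5,.7,.9):
    pass
low=[]
for uu in range(210,300,5):
  vv=np.nonzero(m[:,uu])[0]
  if len(vv): low.append(ray(d,uu,vv.max(),.062)[:2])
low=np.array(low);print('block edge angle',np.degrees(np.polyfit(low[:,0],low[:,1],1)[0]))
E
```

```text
jaw (600.52197265625, 115.6012954711914) (145.9105224609375, 17.057044982910156) 8.408439636230469 0.05681007240797279
x [0.50192819 0.70931259] ymin block 0.0847217504703651 ymin tail 0.09814430197412792 jaw 0.6101340269118747 0.041554402436701304
x [0.5031741  0.71049929] ymin block 0.07935445011614033 ymin tail 0.09126606474674516 jaw 0.6105357216074532 0.0351629321706531
x [0.50432382 0.71159439] ymin block 0.07370946897461143 ymin tail 0.08439814213753571 jaw 0.6108704641810452 0.02876760589284215
block edge angle 9.144144233638176
```

```bash
python3 -m creep '{"delta_pos": [[4,0.2,0],[8,0.4,0],[12,0.6,0],[16,0.6,0],[19,0.6,0],[19.4,0.6,0],[19.4,0.6,-1.5],[19.4,0.6,-3],[19.4,0.6,-3],[19.4,0.6,-3]], "dr": [[0,0,0],[0,0,0],[-0.014,0,0],[-0.014,0,0],[-0.014,0,0],[-0.014,0,0],[-0.014,0,0],[-0.014,0,0],[-0.014,0,0],[-0.014,0,0]]}'
python3 -m creep '{"delta_pos": [[0,0,-0.3],[0,0,-0.6],[0,0,-0.9],[0,0,-1.2],[0,0,-1.5],[0,0,-1.8],[0,0,-2.1],[0,0,-2.4],[0,0,-2.7],[0,0,-3]], "dr": [[0,0,0],[0,0,0],[0,0,0],[0,0,0],[0,0,0],[0,0,0],[0,0,0],[0,0,0],[0,0,0],[0,0,0]]}'
```

```text
clock: 2.8
position: [0.6056, 0.0899, 0.0391]
ee_rot: [0.538, 0.461, 0.536, -0.459]
contact_force: [-0.1, 0.1, -0.7]
width: 0.0001
clock: 3.8
position: [0.6006, 0.1187, 0.0374]
ee_rot: [0.537, 0.461, 0.537, -0.46]
contact_force: [1.5, -3.3, 2.3]
width: -0.0
```

```bash
python3 -m creep '{"delta_pos": [[0,0,-0.25],[0,0,-0.5],[0,0,-0.75],[0,0,-1],[0,0,-1.25],[0,0,-1.5],[0,0,-1.75],[0,0,-2],[0,0,-2.2],[0,0,-2.2]], "dr": [[0,0,0],[0,0,0],[0,0,0],[0,0,0],[0,0,0],[0,0,0],[0,0,0],[0,0,0],[0,0,0],[0,0,0]]}'
python3 - <<'E'
from h import *
d=cam('wrist','w2.png');np.savez('w2.npz',**d)
P=world(d);H,S,V=cv2.split(cv2.cvtColor(d['pixels'],cv2.COLOR_BGR2HSV))
E
```

```text
clock: 4.8
position: [0.5988, 0.1314, 0.0375]
ee_rot: [0.542, 0.455, 0.534, -0.462]
contact_force: [5.9, -26.6, 2.0]
width: -0.0001
```

View pics/w2.png

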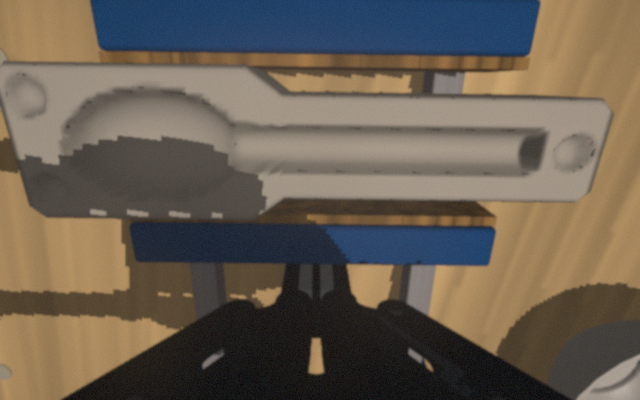

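The picture shows the mould block between the fixed cork (row 65) and the moving cork (row 212), apparently touching both. The force is about 27 N, so I'll compare the jaw travel with the expected value.

```bash
python3 - <<'E'
from h import *
d=dict(np.load('w2.npz'));
# outer/inner edges at z=.057 (blue tops); px read from picture and refined by mask
H,S,V=cv2.split(cv2.cvtColor(d['pixels'],cv2.COLOR_BGR2HSV));P=world(d);Z=P[...,2]
m=(H>100)&(H<125)&(S>90)
f=lambda a:a
for uu in (180,250,400,460):
  col=np.nonzero(m[:,uu])[0];fx=col[col<120];jw=col[(col>200)]
  print(uu,fx.max(),jw.min(),jw.max(),[ray(d,uu,v,.057)[:2].round(4) for v in(fx.max()+.5,jw.min()-.5,jw.max()+.5)], np.linalg.norm(ray(d,uu,fx.max()+.5,.057)-ray(d,uu,jw.min()-.5,.057)),Z[jw.min()+3,uu],Z[fx.max()-5,uu])
s=manip.get_state();print(s['position'],s['contact_force'],s['moment'],s['clock'])
jaw0=np.array([.6005,.1156]);ey=np.array([-.146,.989])
mm=m&(np.arange(400)[:,None]>200)&(Z>.05);v,u=np.nonzero(mm);p=np.array([ray(d,a,b,.057) for a,b in zip(u,v)])
c,sz,a=cv2.minAreaRect(p[:,:2].astype(np.float32)*1000);print('jaw',c,sz,a,'travel',(np.array(c)/1000-jaw0)@ey)
E
```

```text
180 50 224 260 [array([0.54  , 0.2169]), array([0.5416, 0.153 ]), array([0.5421, 0.1361])] 0.06391575916729977 0.056703447450230454 0.053480170179612284
250 51 224 260 [array([0.5634, 0.2203]), array([0.5693, 0.1575]), array([0.5709, 0.1408])] 0.06315471052234319 0.056593863123044576 0.05463558257722887
400 53 227 263 [array([0.6134, 0.2278]), array([0.6288, 0.1657]), array([0.6328, 0.1493])] 0.06389963107729897 0.05630225471284048 0.053534219522108684
460 54 227 263 [array([0.6335, 0.2307]), array([0.6525, 0.1695]), array([0.6576, 0.1533])] 0.0639996626666412 0.056339660665416874 0.0545129286685826
[0.59870425 0.13141384 0.03749925] [  5.18632469 -26.33588967   1.87743797] [-4.22305307 -0.81553257 -0.04585401] 4.85
jaw (626.7083740234375, 119.27584838867188) (197.60000610351562, 94.24407958984375) 9.185523986816406 travel -0.0001910085510253767
```

The gap between the blue faces is 64 mm (56 mm plus two 4 mm corks), so the half is nipped against both. I'll back off, rise, and check from above.

```bash
python3 -m creep '{"delta_pos": [[0,0,1],[0,0,2],[0,0,3],[-3,0,3],[-7,0,3],[-12,0,3],[-17,0,3],[-21,0,3],[-22,0,3],[-22,0,3]], "dr": [[0,0,0],[0,0,0],[0,0,0],[0,0,0],[0,0,0],[0,0,0],[0,0,0],[0,0,0],[0,0,0],[0,0,0]]}'
python3 - <<'E'
from h import *
d=cam('wrist','w3.png');np.savez('w3.npz',**d)
E
```

```text
clock: 5.85
position: [0.602, 0.1111, 0.2592]
ee_rot: [0.538, 0.461, 0.536, -0.459]
contact_force: [-0.7, 0.8, -0.4]
width: -0.0002
```

View pics/w3.png

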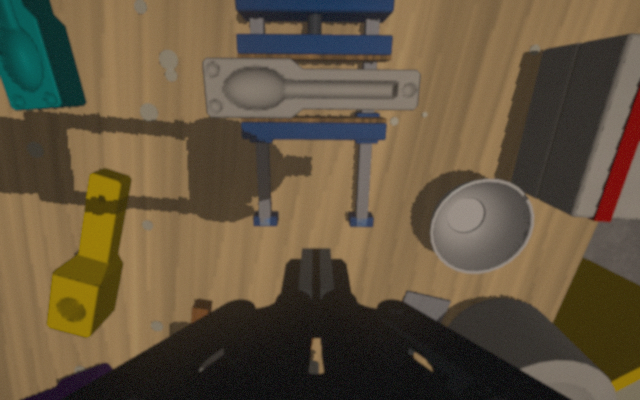

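The jaw has stayed against the mould after release. The mould spans (204–419, 57–117). I'll measure its pose and plan the move to the top half.

```bash
cat > halves.py <<'E'
from h import *
def half(d,mask,h):
    n,l,st,_=cv2.connectedComponentsWithStats(mask.astype(np.uint8));i=1+st[1:,4].argmax()
    c=max(cv2.findContours((l==i).astype(np.uint8),0,2)[0],key=cv2.contourArea)[:,0]
    p=np.array([ray(d,a,b,h)[:2] for a,b in c])
    r=cv2.minAreaRect(p.astype(np.float32)*1000);return r,p
E
python3 - <<'E'
from halves import *
d=dict(np.load('w3.npz'));H,S,V=cv2.split(cv2.cvtColor(d['pixels'],cv2.COLOR_BGR2HSV));Z=world(d)[...,2]
m=(S<70)&(Z>.035)&(Z<.072);m[:50]=0;m[121:]=0;m[:,:195]=0;m[:,428:]=0
r,p=half(d,m,.062);print(r)
m=(H>100)&(H<125)&(S>90)&(Z>.045);m[:115]=0;m[150:]=0;m[:,:230]=0;m[:,400:]=0
r2,_=half(d,m,.057);print('jaw',r2)
s=manip.get_state();t=np.array([.632,-.181,.26]);print(totool(t-s['position'])*100,s['qpos'])
E
```

```text
((587.1549072265625, 192.3153533935547), (208.85182189941406, 54.456871032714844), 8.839877128601074)
jaw ((595.026123046875, 151.11077880859375), (146.0305633544922, 16.88633155822754), 8.26119327545166)
[-0.33231614 -1.39030749 29.32438861] [ 6.82680629e-02  3.18634228e-01  1.37952619e+00  7.60754230e-04
  1.44402261e+00 -8.53288894e-02]
```

```bash
python3 -m creep '{"delta_pos": [[0,-0.2,3],[0,-0.4,6],[0,-0.6,9],[0,-0.8,12],[0,-1,15],[0,-1.2,18],[0,-1.4,21],[0,-1.4,24],[0,-1.4,27],[0,-1.4,29.3]], "dr": [[-0.14,0,0],[-0.28,0,0],[-0.42,0,0],[-0.56,0,0],[-0.7,0,0],[-0.84,0,0],[-0.98,0,0],[-1.12,0,0],[-1.26,0,0],[-1.4,0,0]]}' 1 40
python3 -m creep '{"delta_pos": [[0,0,0],[0,0,0],[0,0,0]], "dr": [[0,0,0],[0,0,0],[0,0,0]]}'
python3 - <<'E'
from h import *
d=cam('wrist','w4.png');np.savez('w4.npz',**d)
print(rot().as_matrix().round(3),manip.get_state()['qpos'])
E
```

```text
clock: 6.9
position: [0.6311, -0.1823, 0.2535]
ee_rot: [0.705, 0.005, 0.709, -0.004]
contact_force: [0.1, -0.7, -0.3]
width: 0.0857
clock: 7.2
position: [0.6316, -0.1799, 0.2557]
ee_rot: [0.706, 0.007, 0.708, -0.006]
contact_force: [-0.9, -0.1, 0.2]
width: 0.0851
[[-0.002  0.018  1.   ]
 [ 0.002  1.    -0.018]
 [-1.     0.002 -0.002]] [-3.83553472e-01  3.91132866e-01  1.27010064e+00  7.39232414e-04
  1.48265207e+00 -1.93682328e+00]
```

View pics/w4.png

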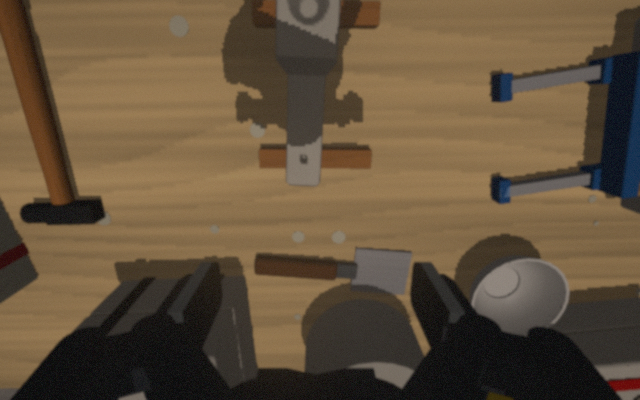

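The tail is in view at (305,125), but the block is cut off at the top edge. I'll move 7 cm towards it and measure.

```bash
python3 -m creep '{"delta_pos": [[0,0,-2.5],[0,0,-5],[0,0,-7],[0,0,-7],[0,0,-7]], "dr": [[0,0,0],[0,0,0],[0,0,0],[0,0,0],[0,0,0]]}'
python3 - <<'E'
from halves import *
d=cam('wrist','w5.png');np.savez('w5.npz',**d)
H,S,V=cv2.split(cv2.cvtColor(d['pixels'],cv2.COLOR_BGR2HSV));P=world(d);X,Y,Z=np.moveaxis(P,-1,0)
g=(S<75)&(X>.40)&(X<.68)&(Y>-.26)&(Y<-.10)
b=g&(Z>.069)&(Z<.085);t=g&(Z>.038)&(Z<.054)
rb,_=half(d,b,.076);rt,pt=half(d,t,.046);print('block',rb,np.median(Z[b]));print('tail',rt,np.median(Z[t]))
ou=d['pixels'].copy();ou[b]=(0,0,255);ou[t]=(0,255,0);cv2.imwrite('pics/w5m.png',np.hstack([ou[:,150:480],d['pixels'][:,150:480]]))
s=manip.get_state();print(s['position'],rot().as_matrix().round(3))
E
```

```text
clock: 7.75
position: [0.5626, -0.1791, 0.2578]
ee_rot: [0.708, 0.006, 0.706, -0.006]
contact_force: [0.2, -1.1, 0.2]
width: 0.0854
block ((484.4645080566406, -183.33978271484375), (55.362857818603516, 83.9046401977539), 86.23004913330078) 0.0757513064797628
tail ((592.369384765625, -189.9630584716797), (37.65799331665039, 117.23951721191406), 85.87258911132812) 0.04576786941090741
[ 0.5630968  -0.17940964  0.25761308] [[ 0.002  0.017  1.   ]
 [-0.     1.    -0.017]
 [-1.    -0.     0.002]]
```

View pics/w5m.png

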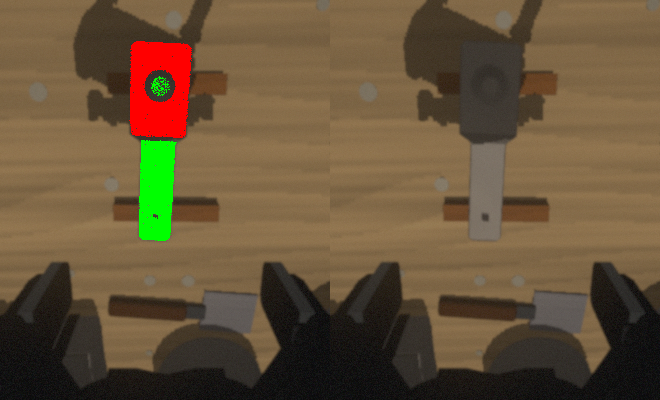

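The masks fit: block 55×84 mm at z 76 mm, tail 38×117 mm at z 46 mm. That puts the origin at about (546.5,−187) mm, yaw −3.8°, and the balance point at (516.6,−185.1). I'll move over it and go down.

```bash
python3 -m creep '{"delta_pos": [[1,-0.3,-2],[3,-0.65,-4.6],[6,-0.65,-4.65],[10,-0.65,-4.65],[13,-0.65,-4.65],[15,-0.65,-4.65],[15,-0.65,-4.65],[15,-0.65,-4.65],[15,-0.65,-4.65]], "dr": [[0.02,0,0],[0.049,0,0],[0.049,0,0],[0.049,0,0],[0.049,0,0],[0.049,0,0],[0.049,0,0],[0.049,0,0],[0.049,0,0]]}'
python3 - <<'E'
from h import *
s=manip.get_state();print(totool(np.array([.5166,-.1851,.033])-s['position'])*100,rot().as_matrix().round(3),s['contact_force'])
E
```

```text
clock: 8.7
position: [0.5172, -0.1861, 0.1086]
ee_rot: [0.708, 0.023, 0.706, -0.024]
contact_force: [0.9, -0.0, -0.5]
width: 0.0854
[ 7.5611362   0.1060725  -0.09241278] [[ 0.003  0.067  0.998]
 [-0.001  0.998 -0.067]
 [-1.    -0.001  0.003]] [ 0.86599573 -0.03614124 -0.49688701]
```

```bash
python3 -m creep '{"delta_pos": [[2,0.1,-0.1],[4,0.1,-0.1],[5.5,0.1,-0.1],[6.8,0.1,-0.1],[7.5,0.1,-0.1],[7.5,0.1,-0.1],[7.5,0.1,-0.1],[7.5,0.1,-0.1]], "dr": [[0,0,0],[0,0,0],[0,0,0],[0,0,0],[0,0,0],[0,0,0],[0,0,0],[0,0,0]]}'
python3 -m creep '{"delta_pos": [[0,0,0],[0,0,0],[0,0,0],[0,0,0],[0,0,0],[0,0,0],[0,0,0],[0,0,0]], "dr": [[0,0,0],[0,0,0],[0,0,0],[0,0,0],[0,0,0],[0,0,0],[0,0,0],[0,0,0]]}' -1 60
```

```text
clock: 9.5
position: [0.5156, -0.1849, 0.0333]
ee_rot: [0.707, 0.023, 0.706, -0.024]
contact_force: [-0.1, 0.4, 0.8]
width: 0.0853
clock: 10.3
position: [0.5152, -0.185, 0.033]
ee_rot: [0.707, 0.023, 0.706, -0.024]
contact_force: [-1.8, -0.9, 5.8]
width: 0.0552
```

```bash
python3 -m creep '{"delta_pos": [[-0.5,0,0],[-1.2,0,0],[-2,0,0],[-3,0,0],[-4,0,0],[-5,0,0],[-6,0,0],[-6,0,0],[-6,0,0],[-6,0,0]], "dr": [[0,0,0],[0,0,0],[0,0,0],[0,0,0],[0,0,0],[0,0,0],[0,0,0],[0,0,0],[0,0,0],[0,0,0]]}'
python3 - <<'E'
from h import *
s=manip.get_state();print(s['contact_force'],s['moment'])
P=world(cam('scene'));
d=cam('top','t6.png');np.savez('t6.npz',**d)
d=cam('wrist','w6.png');np.savez('w6.npz',**d)
d=cam('scene','s6.png');np.savez('s6.npz',**d)
E
```

```text
clock: 11.3
position: [0.5143, -0.1843, 0.0919]
ee_rot: [0.706, 0.024, 0.707, -0.023]
contact_force: [-0.2, -0.9, -5.6]
width: 0.0552
[-0.20292674 -0.91853547 -5.61985192] [0.02990989 0.00486273 0.0033117 ]
```

View pics/w6.png

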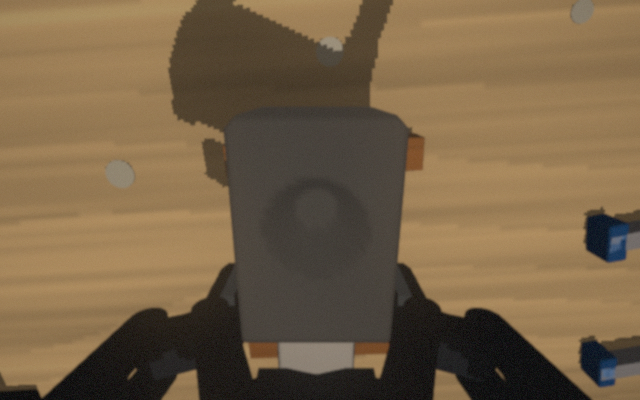

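The block is held straight between the fingers, its top spanning (230–410, 108–342). I'll fit a plane to check that it's level and find where the half sits in the tool frame.

```bash
cat > held.py <<'E'
from halves import *
def held(d):
    H,S,V=cv2.split(cv2.cvtColor(d['pixels'],cv2.COLOR_BGR2HSV));P=world(d)
    s=manip.get_state();p0=s['position'];M=rot().as_matrix()
    m=np.zeros(S.shape,bool);m[120:330,240:395]=1;m[175:290,255:375]=0
    q=P[m];zt=np.median(q[:,2]);q=q[abs(q[:,2]-zt)<.008]
    A=np.c_[q[:,0]-p0[0],q[:,1]-p0[1],np.ones(len(q))];c=np.linalg.lstsq(A,q[:,2],rcond=None)[0]
    # block top outline
    b=(abs(P[...,2]-(P[...,0]-p0[0])*c[0]-(P[...,1]-p0[1])*c[1]-c[2])<.006)&(S<75);b[343:]=0
    r,p=half(d,b,c[2]);b8=b
    print('slopes',c.round(4),'rect',r)
    T=np.c_[p-p0[:2],np.zeros(len(p))]@M  # tool coords of outline
    print('thick face tool z %.4f'%np.percentile(T[:,2],2),'sides y',np.percentile(T[:,1],[2,98]).round(4),'len max',T[:,2].max().round(4))
    return c,r
E
python3 - <<'E'
from held import *
held(dict(np.load('w6.npz')))
E
```

```text
slopes [-0.0046  0.0017  0.1343] rect ((482.8123474121094, -180.1212158203125), (74.03143310546875, 82.07616424560547), 86.21671295166016)
thick face tool z -0.0729 sides y [-0.0332  0.0374] len max 0.0091
```

It's level (slopes below 0.005) and gripped at x ≈ −31 mm. I'll raise it clear and carry it over.

```bash
python3 -m creep '{"delta_pos": [[-1.5,0,0],[-3.5,0,0],[-5.5,1,0],[-6.8,2.5,0.1],[-7,4.5,0.2],[-7,7,0.3],[-7,9.5,0.4],[-7,12,0.5],[-7,14.5,0.6],[-7,17,0.8]], "dr": [[0,0,0],[0,0,0],[0,0,0],[-0.01,0,0],[-0.03,0,0],[-0.05,0,0],[-0.07,0,0],[-0.09,0,0],[-0.11,0,0],[-0.13,0,0]]}'
python3 - <<'E'
from h import *
s=manip.get_state();t=np.radians(8.5);print(totool(np.array([.5565,.1877,.16])-s['position'])*100,'yaw',np.degrees(np.arctan2(*rot().as_matrix()[[1,0],2])))
E
```

```text
clock: 12.5
position: [0.5334, -0.0135, 0.1619]
ee_rot: [0.706, -0.023, 0.707, 0.023]
contact_force: [0.2, -0.7, -5.3]
width: 0.056
[ 0.20336926 19.9262715   3.60703612] yaw 3.7164714821928615
```

```bash
python3 -m creep '{"delta_pos": [[0,2.5,0.5],[0,5,1],[0,7.5,1.5],[0,10,2],[0,12.5,2.4],[0,15,2.8],[0,17,3.2],[0,18.7,3.4],[0,19.7,3.6],[0,20,3.6]], "dr": [[-0.01,0,0],[-0.02,0,0],[-0.03,0,0],[-0.04,0,0],[-0.05,0,0],[-0.06,0,0],[-0.07,0,0],[-0.084,0,0],[-0.084,0,0],[-0.084,0,0]]}'
python3 -m creep '{"delta_pos": [[0,0,0],[0,0,0],[0,0,0],[0,0,0]], "dr": [[0,0,0],[0,0,0],[0,0,0],[0,0,0]]}'
python3 - <<'E'
from held import *
s=manip.get_state();print(totool(np.array([.5565,.1877,.1135])-s['position'])*100,'yaw',np.degrees(np.arctan2(*rot().as_matrix()[[1,0],2])))
d=cam('wrist','w7.png');np.savez('w7.npz',**d);held(d)
for n in('top','scene'):
    d=cam(n,n+'7.png');np.savez(n+'7.npz',**d)
E
```

```text
clock: 13.5
position: [0.5572, 0.1875, 0.1621]
ee_rot: [0.705, -0.052, 0.705, 0.052]
contact_force: [-0.5, 0.0, -5.4]
width: 0.0555
clock: 13.9
position: [0.5574, 0.1857, 0.1624]
ee_rot: [0.705, -0.052, 0.705, 0.052]
contact_force: [-0.3, 0.1, -5.2]
width: 0.0553
[ 4.88632912  0.21343968 -0.05824183] yaw 8.375749555899446
slopes [-0.0034  0.0008  0.205 ] rect ((526.2637939453125, 179.59500122070312), (82.10011291503906, 83.5146255493164), 8.423187255859375)
thick face tool z -0.0728 sides y [-0.041   0.0389] len max 0.0093
```

View pics/scene7.png

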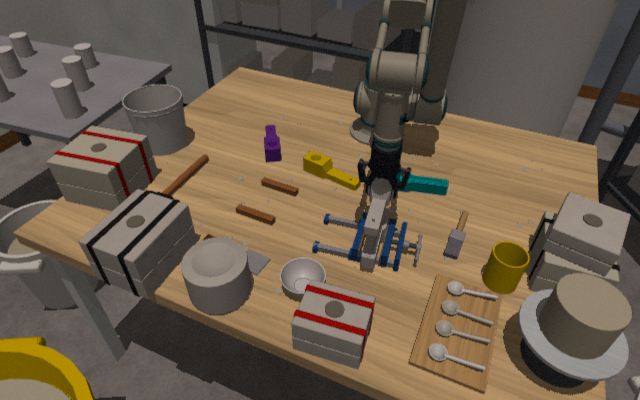

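The top half hangs over the clamp at (377,200) and nothing else has moved. I'll lower it to 40 mm clear and check the alignment.

```bash
python3 -m creep '{"delta_pos": [[0.6,0.1,0],[1.4,0.2,0],[2.2,0.2,0],[3,0.2,0],[3.8,0.2,0],[4.5,0.2,0],[4.8,0.2,0],[4.8,0.2,0],[4.8,0.2,0],[4.8,0.2,0]], "dr": [[0,0,0],[0,0,0],[0,0,0],[0,0,0],[0,0,0],[0,0,0],[0,0,0],[0,0,0],[0,0,0],[0,0,0]]}'
python3 - <<'E'
from held import *
s=manip.get_state();print(s['position'],s['contact_force'],'yaw',np.degrees(np.arctan2(*rot().as_matrix()[[1,0],2])))
d=cam('wrist');held(d)
d=cam('scene','s8.png');np.savez('s8.npz',**d)
cv2.imwrite('pics/s8c.png',cv2.resize(d['pixels'][160:290,310:440],None,fx=4.5,fy=4.5,interpolation=cv2.INTER_CUBIC))
P=world(d);S=cv2.cvtColor(d['pixels'],cv2.COLOR_BGR2HSV)[...,1]
t=np.array([.5872,.1923]);th=np.radians(8.4);ex=np.array([np.cos(th),np.sin(th)]);ey=np.array([-ex[1],ex[0]])
x=(P[...,:2]-t)@ex;y=(P[...,:2]-t)@ey;Z=P[...,2]
tail=(S<80)&(abs(Z-.126)<.006)&(abs(y)<.03)&(x>.0)&(x<.12)
c=max(cv2.findContours(tail.astype(np.uint8),0,2)[0],key=cv2.contourArea)[:,0]
p=np.array([ray(d,a,b,.126)[:2] for a,b in c]);print('tail rect vs expected yaw 8.4',cv2.minAreaRect(p.astype(np.float32)*1000),tail.sum())
q=p-t;print('x max',(q@ex).max(),'expected .105 y range',np.percentile(q@ey,[3,97]))
E
```

```text
clock: 15.05
position: [0.5575, 0.1885, 0.1148]
ee_rot: [0.706, -0.052, 0.705, 0.052]
contact_force: [0.6, -0.4, -4.1]
width: 0.0552
[0.55746028 0.18848873 0.11478092] [ 0.56260565 -0.40327405 -4.08103005] yaw 8.435970438342386
slopes [-0.0026  0.0013  0.1574] rect ((526.0974731445312, 183.5316162109375), (82.1305923461914, 86.443359375), 8.392966270446777)
thick face tool z -0.0728 sides y [-0.0417  0.0411] len max 0.0094
tail rect vs expected yaw 8.4 ((641.9533081054688, 201.04031372070312), (115.42231750488281, 38.1696891784668), 8.579756736755371) 442
x max 0.11319924805108227 expected .105 y range [-0.01824692  0.01974864]
```

View pics/s8c.png

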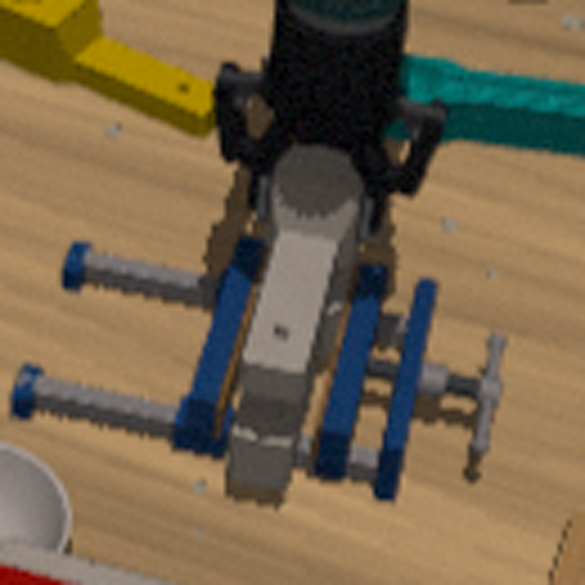

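The crop shows the top half's tail directly above the bottom's, with a clear gap. The 113 mm tail end may include end-face pixels, so I'll compare the two end faces from the depth data.

```bash
python3 - <<'E'
from h import *
for f in('s8.npz',):
    d=dict(np.load(f));P=world(d);S=cv2.cvtColor(d['pixels'],cv2.COLOR_BGR2HSV)[...,1]
    t=np.array([.5872,.1923]);th=np.radians(8.4);ex=np.array([np.cos(th),np.sin(th)]);ey=np.array([-ex[1],ex[0]])
    x=(P[...,:2]-t)@ex;y=(P[...,:2]-t)@ey;Z=P[...,2]
    for n,a,b in(('top',.107,.120),('bottom',.030,.056)):
        m=(S<90)&(Z>a)&(Z<b)&(abs(y)<.03)&(x>.09)&(x<.125)
        print(n,m.sum(),'x',np.median(x[m]),'std',x[m].std(),'y',np.percentile(y[m],[3,50,97]))
    m=(S<80)&(Z>.12)&(Z<.133)&(abs(y)<.03)&(x>.03)&(x<.09);print('tail top z',np.median(Z[m]))
    for zz in np.arange(.03,.13,.01):
        m=(abs(Z-zz)<.005)&(abs(y)<.012)&(x>.09)&(x<.13)&(S<90)
        if m.sum(): print(round(zz,3),m.sum(),np.median(x[m]).round(4))
E
```

```text
top 51 x 0.10514846876391452 std 0.00254425334039243 y [-0.01577791  0.00247087  0.01908392]
bottom 96 x 0.10336901902879056 std 0.0022921226171777106 y [-0.01830903 -0.00102508  0.01729601]
tail top z 0.12689910918667996
0.03 24 0.104
0.04 23 0.1037
0.05 20 0.1032
0.06 46 0.1003
0.1 5 0.1044
0.11 25 0.1052
0.12 29 0.1052
```

The end faces agree within about 2 mm. I'll make a small correction, settle and hand in.

```bash
python3 -m creep '{"delta_pos": [[0,-0.05,-0.05],[0,-0.1,-0.1],[0,-0.1,-0.15],[0,-0.1,-0.15],[0,-0.1,-0.15],[0,-0.1,-0.15],[0,-0.1,-0.15],[0,-0.1,-0.15],[0,-0.1,-0.15],[0,-0.1,-0.15]], "dr": [[0,0,0],[0,0,0],[0,0,0],[0,0,0],[0,0,0],[0,0,0],[0,0,0],[0,0,0],[0,0,0],[0,0,0]]}'
python3 - <<'E'
from held import *
held(cam('wrist'))
s=manip.get_state();print(s['position'],s['contact_force'],s['width'],abs(s['qd']).max())
print(manip.sign_off())
E
```

```text
clock: 16.15
position: [0.5557, 0.1872, 0.1143]
ee_rot: [0.705, -0.052, 0.705, 0.052]
contact_force: [0.6, 0.2, -5.5]
width: 0.0557
slopes [-0.0031  0.001   0.1569] rect ((524.3729248046875, 182.45310974121094), (82.10417175292969, 86.84346771240234), 8.397278785705566)
thick face tool z -0.0728 sides y [-0.0415  0.041 ] len max 0.0093
[0.55574397 0.18722147 0.11430407] [-0.66497188  0.65748521 -4.77298868] 0.05568497612528472 0.0018201099448466342
the job is handed in; nothing more can be done
None
```

The bottom half is nipped in the clamp, and the arm is holding the top half level about 41 mm above it. I handed the job in about 16 s into the 61 s allowed; it reported no verdict.

**Clamp:** I pushed the moving jaw until the wrist force read about 27 N, under the 60 N limit. The blue faces were then 64 mm apart: the 56 mm mould plus two 4 mm corks. After I backed off, a fresh view showed the jaw still against the mould.

**Top half:**

| Last check | Result |
|---|---|
| Grip position along the half | about x = −31 mm (balance point is −30) |
| Level | slope of the block's top below 0.005 |
| Load on the wrist | about 5 N |
| Height above the bottom half | about 41 mm |
| Yaw | about 8.4° held; the bottom half and jaw measured 8.3–8.8° |
| Thin-end faces | about 2 mm apart in plan before a final 1–2 mm correction |

- **Disagreements:** The first estimate of the tail end was 8 mm too long, because end-face pixels got into the mask; the depth comparison of the end faces replaced it. In the held views, the block's side edges came out too wide because the fingers were in the mask, so I did not use them.
- **Not checked:**
  - After the final correction I checked only the level and the arm's position. I did not compare the ends again.
  - I saw no bystander move in the pictures, but did not measure them.
  - The jaw moved about 36–38 mm, not the 59 mm from fully open. It probably started part closed, but I did not confirm that.

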